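# Sweep the offcuts into the tote and hold it tipped into its eared corner

## Task

Take the angle-iron pusher by its tube grip and sweep all four square-bar offcuts off the fixture plate's open edge into the tote beside it, without touching the offcuts with the fingers, then set the pusher back down standing upright on the plate or the table. Lift the tote by its carrying bar well clear of everything, tilt it well over towards the corner with the ear until all four offcuts have slid together into that corner, and finish still holding it up and tilted, with the offcuts lying still in the corner. Leave the other things on the table where they are.

Things in the scene. Friction and masses are not known exactly. Their poses are not given: they have to be found in the camera images.
- plate: fixed steel fixture plate, 300 mm (its x) x 260 mm (its y), top face 60 mm above the table; origin on the table under its centre; z up. A fence 20 wide and 30 high (all sizes here in mm) stands on its far (+x) margin, x from +130 to +150. Its -y side is an open straight edge (the drop edge), beside which the tote stands
- plate_edge (a point): middle of the drop edge, on the top face (plate frame 0, -130, 60)
- tote: loose aluminium tote beside the drop edge (gap 0 to 10 mm), 210 (its x, along the edge) x 160 (y) x 50 high, walls and floor 4; origin under its centre, z up, +y side to the plate. Short-end posts carry a wooden bar. One corner (+x, -y) has an ear: a flat tab with a hole, 30 out at rim height. 0.34 to 0.5 kg. Oily floor: offcuts slide from 7 to 11 degrees; into a corner, tilt diagonally about 30
- tote_bar (a point): middle of the tote's carrying bar, 112 above the tote's underside and centred over it; the bar runs along the tote's x and is 12 wide (tote y) by 24 high, so its top is 124 above the underside; grip it across, from above. Rigid with the tote
- tote_ear_corner (a point): the inner floor corner of the tote at the ear (tote frame +101, -76, 4)
- tote_foot0 (a point): outer underside corner of the tote (+105, +80 in its frame)
- tote_foot1 (a point): outer underside corner of the tote (+105, -80 (the ear corner) in its frame)
- tote_foot2 (a point): outer underside corner of the tote (-105, -80 in its frame)
- tote_foot3 (a point): outer underside corner of the tote (-105, +80 in its frame)
- pusher: loose pusher standing on the plate behind the offcuts: angle iron 150 long (its x), flange 40 (y) x 5 flat on the plate, upright blade 5 thick, 40 high, its front face at y = -20 towards the offcuts; a square tube grip 25 x 25 rises from the flange's middle to 95 above the underside. Origin under the flange's middle, z up; -y is the sweeping direction. 0.24 to 0.39 kg
- pusher_grip (a point): on the axis of the pusher's tube grip, 70 above its underside: grip the 25 square tube here from above (fingers along the pusher's x)
- slug1: loose dark steel square-bar offcut 22 (x) x 18 x 18, 56 g, lying on the plate between the pusher and the drop edge; origin at its centre
- slug2: loose dark steel square-bar offcut 22 (x) x 18 x 18, 56 g, lying on the plate between the pusher and the drop edge; origin at its centre
- slug3: loose dark steel square-bar offcut 22 (x) x 18 x 18, 56 g, lying on the plate between the pusher and the drop edge; origin at its centre
- slug4: loose dark steel square-bar offcut 22 (x) x 18 x 18, 56 g, lying on the plate between the pusher and the drop edge; origin at its centre
- tube_a: bystander: dark square tube offcut 120 x 30 x 20, lying beyond the tote from the plate
- tube_b: bystander: a second, identical tube offcut beside it
- nozzle: bystander: brass torch nozzle, 28 diameter, 60 tall, standing some 40 beside the tote's ear side
- spray_can: bystander: upright can, 60 diameter, 150 tall, beyond the plate's fence
- chip_hammer: bystander: hammer lying on the table beyond the tote's far (+x) short end
- wire_brush: bystander: brush lying on the table beside the plate's end away from the tote
- magnet: bystander: grey block 30 x 50 x 22 on the plate, at its robot-side corner away from the tote

How it is judged:
By the outcome, as a careful person would: the job done as asked, in the order asked, and still so for the second after the job is handed in, while the arm keeps its last pose, push and grip.
It also fails if it takes over 54 s, if anything falls off the work surface, if the arm or the gripper's body presses on something with over 40 N, if the wrist force passes 120 N, or if a joint passes its speed limit or range.

## Robot

A 6-joint arm with a two-finger parallel gripper is mounted at the origin on the work surface. World frame = base frame: x ahead of the robot, y to its left, z up, the work surface at z = 0. Lengths are in m, angles in rad, forces in N, time in s.
With the tool pointing down it reaches from about 0.4 to 0.825 m from the base axis. Payload 7 kg.
Tool frame: the origin (TCP) lies at the very end of the fingers, on their centre line; the grasp point (between the pads) lies arm.grip_point_offset behind it (arm.grip_point_offset is the distance from the TCP to the grasp point, in m); z points along the fingers, y is the line along which they close (so a half turn about z gives the same grasp; the last joint's range is limited). The gripper opens to 88 mm and grips with 3 to 60 N. Pads are 19 mm wide; open, the fingers measure 130 mm over their backs; the gripper's body (78 mm by 193 mm) begins 47 mm behind the grasp point.
Start: joints at [1.51, 0.359, 0.012, 0, -1.224, -0.288], TCP at [0.231, 0.634, 0.227] pointing down, gripper open.
Joint ranges: [-3.07, 3.07], [-1.43, 2.12], [-1.02, 1.25], [-3.03, 1.67], [-3.05, -0], [-3.03, 3.03]. Speed limits (rad/s): [2.39, 2.39, 3.01, 3.14, 3.14, 3.14].

## Interface

Orientations are given as [roll, pitch, yaw] about the fixed x, y, z axes, in that order (R = Rz(yaw) Ry(pitch) Rx(roll)).
In Python, from station import arm gives the robot as it stands.
- The arm moves only by the shell command python3 -m crank 'ROWS' [OPENING] [FORCE]. ROWS is JSON, a list of rows, each an object of numbers: "dx", "dy", "dz": the shift along the tool's x, y, z in cm; "wx", "wy", "wz": the turn, a rotation vector about the tool's x, y, z in degrees. A call has exactly 10 rows; each row is the pose to reach, as a shift and turn from the pose commanded when the call began, along the tool's axes at that moment; what a row does not reach only later rows make up. A row lasts 1/8 s, in which the tool goes at most 62.5 mm and 10.7 degrees, less where a joint would pass 70% of its speed; a pose out of reach is approached as far as the arm can. A call with a gripper value outside its range is refused whole. OPENING is the finger opening in cm, from 0 to 8.76, set as the call begins (- or left out, the last holds). The fingers move at their own pace and stop on an object; FORCE is the grip in N (left out, the last holds). Time passes only in rows, so rows that repeat a pose let the fingers close, or fill a call up. It gives the time, the measured TCP pose, the force, the opening and the grip force at its end, in the units of the state.
- arm.get_state(): the state, without advancing time (a new reading comes with each control period).
- arm.grab_frame(name): name is "scene" or "top" or "wrist"; returns the picture (400x640x3 uint8, red, green, blue); there is no depth.
- arm.calibration(name): a dict with "fx", "fy", "cx", "cy" (pixels), "world_from_camera" (4x4, takes a point from camera to world coordinates). Camera axes: x right, y down, z forward; pixel columns grow to the right and rows downward; lengths in m; the calibration is good to about 2 mm. A picture is of the moment at which its call begins: read the wrist's pose just before it. calibration takes no time and is no camera call; for the wrist camera it gives the pose at the moment of the call.
- arm.job_done(): hands the job in; it is judged then, once.
Trained networks look in the newest picture that a camera, given by its name, has taken for a name from the list of things; names that differ only in an ending like _2 or _b are one class to them, and where a whole thing is asked for, a point or a joint stands for the part that bears it (a point fixed in the world has none). Each returns a list of dicts, best first, with "confidence" (0 to 1); they miss things now and then, are a little off and sometimes report something else, mostly with a low value. They report only what shows in the picture. A call takes as long as a camera call.
- arm.find_in(camera, query): "centre" ([x, y, z] in m, in world coordinates, good to about 4 mm: the middle of the surface that is visible of it).
- arm.masks_of(camera, query): "pixels" (400x640 bool, what is visible of it).
- arm.mark_of(camera, query): "centre" ([x, y, z] in m, in world coordinates, good to about 4 mm: a listed point, or the origin of a listed thing).
The state is a dict: "t": time; "q": joint angles; "qd": joint speeds; "joint_efforts": joint torques, N m; "eef_pos": TCP position; "ee_rot": TCP orientation; "force": force on the tool from outside, world axes, zero at the start; "moment": the same for the moment, N m; "width": finger opening in m; "gripper_force": force on a finger pad.
Only numpy, scipy, OpenCV 4.12 (cv2) and the standard library are available. Lean on these libraries where they do the work, as an engineer would, in place of code of your own. Each camera call takes 0.05 s, during which the arm holds its last target. There are 200 camera calls.

## Working session

There is one attempt and no reset: what is moved stays moved. The work goes in short steps, Python scripts to look and compute and a shell command to move; the robot and the scene stay as the last step left them, time stands still between calls to the robot, and variables do not carry over. Pictures are saved under pics/ and viewed, at most 11 in all, crops included, and the job is handed in when it is done.

```bash
ls; mkdir -p pics; cat > h.py <<'E'
import numpy as np, cv2
from station import arm
from scipy.spatial.transform import Rotation as Ro
def save(cam,name):
    f=arm.grab_frame(cam); cv2.imwrite('pics/'+name,f[:,:,::-1]); return f
def ray(cam,u,v,cal=None):
    c=cal or arm.calibration(cam); T=np.array(c["world_from_camera"])
    d=T[:3,:3]@np.array([(u-c['cx'])/c['fx'],(v-c['cy'])/c['fy'],1]); return T[:3,3],d
def atz(cam,u,v,z):
    o,d=ray(cam,u,v); return o+d*(z-o[2])/d[2]
def proj(cam,p):
    c=arm.calibration(cam); T=np.linalg.inv(np.array(c["world_from_camera"])); q=T[:3,:3]@np.array(p)+T[:3,3]
    return np.array([c['fx']*q[0]/q[2]+c['cx'],c['fy']*q[1]/q[2]+c['cy']])
E
cat > s1.py <<'E'
from h import *
np.set_printoptions(precision=4,suppress=True)
s=arm.get_state(); print(s['t'],s['eef_pos'],s['ee_rot'],s['width'],arm.grip_point_offset)
for cam in ['top','scene']:
    save(cam,cam+'1.png')
    print(cam,np.array(arm.calibration(cam)['world_from_camera'])[:3,3])
    for n in ['plate_edge','tote','tote_bar','tote_ear_corner','tote_foot0','tote_foot1','tote_foot2','tote_foot3','pusher','pusher_grip','slug1','nozzle','plate']:
        r=arm.mark_of(cam,n)
        print(cam,n,[(np.round(x['centre'],4).tolist(),round(x['confidence'],2)) for x in r[:5]])
E
python3 s1.py
```

```text
pics
0.0 [0.2305 0.6339 0.2256] [ 3.14   -0.0001 -0.3489] 0.08750283762004513 0.0188
top [ 0.3965 -0.0052  1.1935]
top plate_edge [([0.5053, 0.0147, 0.0612], 0.83), ([0.51, -0.2046, -0.0008], 0.4), ([0.5396, 0.0629, 0.0712], 0.38)]
top tote [([0.6864, -0.1103, -0.0022], 0.74), ([0.5035, -0.0697, -0.0019], 0.72)]
top tote_bar [([0.5054, -0.0642, 0.1121], 0.87), ([0.5195, 0.3452, -0.0007], 0.7), ([0.3984, -0.1483, 0.0053], 0.21)]
top tote_ear_corner [([0.6109, -0.1452, 0.0053], 0.68), ([0.5209, 0.3454, -0.0038], 0.43)]
top tote_foot0 [([0.4006, -0.1486, 0.0026], 0.96), ([0.6092, 0.0126, 0.0025], 0.93), ([0.6111, -0.1486, 0.0003], 0.71), ([0.3953, 0.0093, -0.0007], 0.71), ([0.4564, 0.1134, 0.0707], 0.67)]
top tote_foot1 [([0.4006, -0.1486, 0.0026], 0.96), ([0.6092, 0.0126, 0.0025], 0.93), ([0.6111, -0.1486, 0.0003], 0.71), ([0.3953, 0.0093, -0.0007], 0.71), ([0.4564, 0.1134, 0.0707], 0.67)]
top tote_foot2 [([0.4006, -0.1486, 0.0026], 0.96), ([0.6092, 0.0126, 0.0025], 0.93), ([0.6111, -0.1486, 0.0003], 0.71), ([0.3953, 0.0093, -0.0007], 0.71), ([0.4564, 0.1134, 0.0707], 0.67)]
top tote_f
[... 1287 characters left out ...]
061, -0.1475, 0.0003], 0.68), ([0.395, 0.0119, 0.0054], 0.56)]
scene tote_foot3 [([0.4006, -0.1501, 0.0005], 0.79), ([0.611, 0.0118, -0.0019], 0.72), ([0.6061, -0.1475, 0.0003], 0.68), ([0.395, 0.0119, 0.0054], 0.56)]
scene pusher [([0.4936, 0.2094, 0.0608], 0.72), ([0.5425, 0.1227, 0.0708], 0.45)]
scene pusher_grip [([0.4924, 0.2096, 0.1324], 0.88), ([0.6047, -0.1426, 0.0041], 0.7), ([0.5181, 0.3461, 0.0037], 0.65)]
scene slug1 [([0.5417, 0.1247, 0.0672], 0.66), ([0.4806, 0.0628, 0.0668], 0.53), ([0.4498, 0.1182, 0.0686], 0.48), ([0.5381, 0.0653, 0.0736], 0.41)]
scene nozzle [([0.5075, -0.2076, 0.0057], 0.75), ([0.3995, 0.0131, 0.0046], 0.22)]
scene plate [([0.4998, 0.1488, -0.0004], 0.84)]
```

View pics/top1.png

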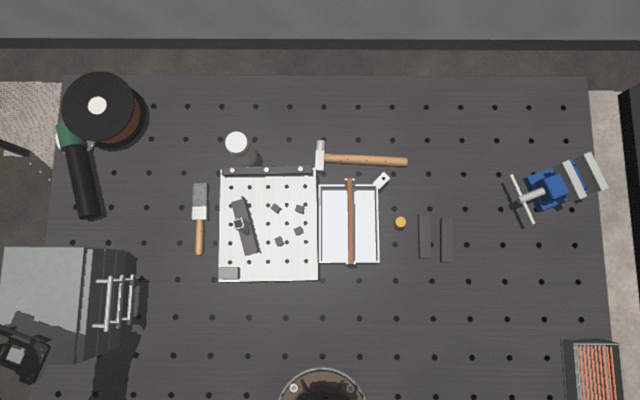

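View pics/scene1.png

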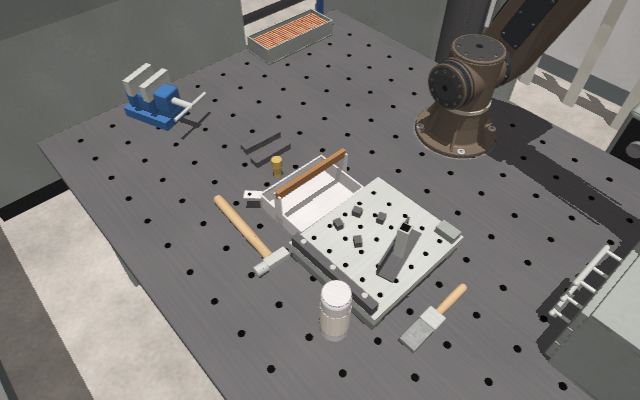

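Top view: the plate is centred near (268,225) and the tote near (348,224), with its ear at (382,180). The pusher is at (245,226), yawed about 17°, and the slugs lie at (277,208), (300,209), (298,231) and (279,241). The scene view agrees. Next I'll measure the yaws.

```bash
cat > s2.py <<'E'
from h import *
np.set_printoptions(precision=4,suppress=True)
def mask(cam,n):
    r=arm.masks_of(cam,n); return r[0]['pixels'].astype(np.uint8) if r else None
for n,z in [('plate',.06),('pusher',.065),('tote',.05),('tote_bar',.124),('slug1',.078)]:
  for r in (arm.masks_of('top',n)[:1] if n!='slug1' else arm.masks_of('top',n)[:5]):
    m=r['pixels'].astype(np.uint8); ys,xs=np.nonzero(m)
    P=np.array([atz('top',u,v,z)[:2] for u,v in zip(xs,ys)]).astype(np.float32)
    (c,wh,a)=cv2.minAreaRect(P); b=cv2.boxPoints((c,wh,a))
    e=max([b[1]-b[0],b[2]-b[1]],key=np.linalg.norm)
    w,V=np.linalg.eigh(np.cov(P.T)); 
    print(n,round(r['confidence'],2),len(xs),np.array(c),np.array(wh),'rectang',np.degrees(np.arctan2(e[1],e[0])),'pca',np.degrees(np.arctan(V[1,1]/V[0,1])),'bbox',P.min(0),P.max(0))
for cam in ['top','scene']:
  for n in ['tote_bar','pusher_grip','plate_edge','spray_can','magnet']:
    r=arm.mark_of(cam,n); print(cam,n,r[0]['centre'] if r else None)
f=cv2.imread('pics/top1.png')[150:300,190:400]; cv2.imwrite('pics/crop1.png',cv2.resize(f,None,fx=3.8,fy=3.8,interpolation=cv2.INTER_CUBIC))
E
python3 s2.py
```

```text
Traceback (most recent call last):
  File "s2.py", line 8, in <module>
    P=np.array([atz('top',u,v,z)[:2] for u,v in zip(xs,ys)]).astype(np.float32)
                ~~~^^^^^^^^^^^^^
  File "h.py", line 10, in atz
    o,d=ray(cam,u,v); return o+d*(z-o[2])/d[2]
        ~~~^^^^^^^^^
  File "h.py", line 7, in ray
    c=cal or arm.calibration(cam); T=np.array(c["world_from_camera"])
             ~~~~~~~~~~~~~~~^^^^^
ValueError: time passes only in moves, steps and waits
```

```bash
sed -i 's/^def ray.*/_C={}\ndef cal_(cam):\n    if cam=="wrist": return arm.calibration(cam)\n    if cam not in _C: _C[cam]=arm.calibration(cam)\n    return _C[cam]\ndef ray(cam,u,v,cal=None):/; s/c=cal or arm.calibration(cam)/c=cal or cal_(cam)/; s/    c=arm.calibration(cam); T=np.linalg/    c=cal_(cam); T=np.linalg/' h.py; python3 s2.py
```

```text
plate 0.84 9646 [0.5031 0.1444] [0.3081 0.2609] rectang 1.3326638 pca 10.456719398193675 bbox [0.3479 0.0125] [0.6565 0.278 ]
pusher 0.63 982 [0.4918 0.2081] [0.1577 0.0521] rectang 16.18924 pca 15.89035601278596 bbox [0.4154 0.1649] [0.572  0.2436]
tote 0.63 4757 [ 0.5182 -0.0875] [0.2431 0.1912] rectang 0.46954486 pca -7.888932583926127 bbox [ 0.3965 -0.1821] [0.6405 0.0089]
tote_bar 0.67 4846 [ 0.5081 -0.0816] [0.2228 0.1802] rectang 1.9811609 pca -6.923801827278901 bbox [ 0.3965 -0.1681] [0.6221 0.0103]
slug1 0.53 55 [0.5369 0.0588] [0.0207 0.0187] rectang 45.778843 pca 68.04230007999264 bbox [0.5283 0.0475] [0.5469 0.0687]
slug1 0.51 58 [0.4529 0.1121] [0.021  0.0185] rectang 27.075294 pca 13.777185493629776 bbox [0.4415 0.1036] [0.4649 0.1222]
slug1 0.45 52 [0.4791 0.0622] [0.0176 0.0198] rectang -62.6905 pca -73.00190594391897 bbox [0.4704 0.0519] [0.4888 0.0729]
top tote_bar [0.5054, -0.0642, 0.1121]
top pusher_grip [0.4906, 0.2101, 0.1321]
top plate_edge [0.5053, 0.0147, 0.0612]
top spray_can [0.6983, 0.2191, 0.0024]
top magnet [0.3721, 0.2436, 0.0584]
scene tote_bar [0.5024, -0.067, 0.1145]
scene pusher_grip [0.4924, 0.2096, 0.1324]
scene plate_edge [0.5004, 0.012, 0.0607]
scene spray_can [0.7004, 0.2227, 0.0035]
scene magnet [0.3696, 0.2432, 0.0667]
```

View pics/crop1.png

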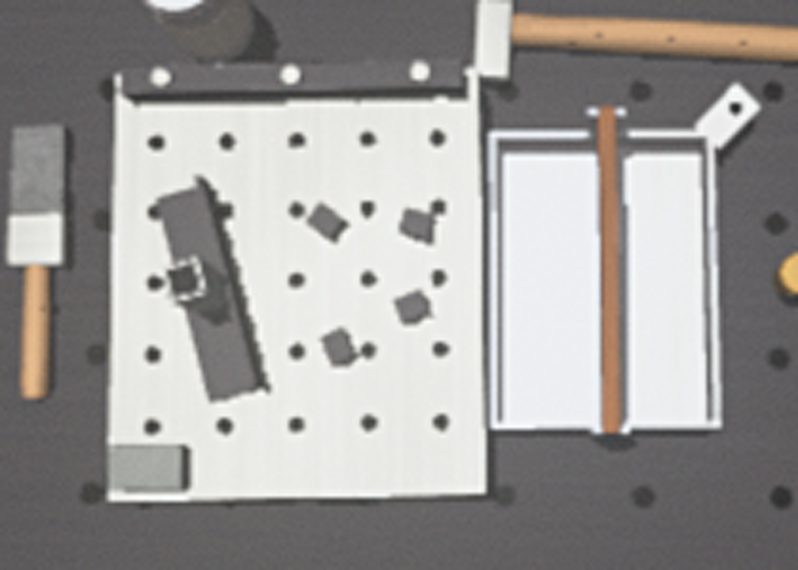

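Crop: the drop edge leans about 1° (plate yaw about +1°), the tote bar about +0.9° and the pusher about +16°. The grip measures (0.4915, 0.210, 0.132), which matches the expected 0.130. Time to move.

```bash
cat > go.py <<'E'
from h import *
import sys
# go.py x y z yaw_deg [tilt_deg dirdeg]
a=[float(v) for v in sys.argv[1:]]
s=arm.get_state(); R0=Ro.from_euler('xyz',s['ee_rot'])
R=Ro.from_euler('xyz',[180,0,a[3]],degrees=True)
if len(a)>4:
    d=np.radians(a[5]); R=Ro.from_rotvec(np.radians(a[4])*np.array([-np.sin(d),np.cos(d),0]))*R
print('t',round(s['t'],2),'pos',np.round(s['eef_pos'],4),'rpy',np.round(np.degrees(s['ee_rot']),2),'F',np.round(s['force'],1),'w',round(s['width'],4))
print('d cm',np.round(R0.inv().apply(np.array(a[:3])-s['eef_pos'])*100,2),'w deg',np.round((R0.inv()*R).as_rotvec(degrees=True),2))
E
python3 go.py 0.4915 0.210 0.20 -74; python3 go.py 0.4915 0.210 0.113 -74
```

```text
t 2.2 pos [0.2307 0.6343 0.2266] rpy [180.    -0.   -19.99] F [-0.2  0.   0.6] w 0.0875
d cm [39.01 30.97  2.66] w deg [ 0.   -0.   54.01]
t 2.2 pos [0.2307 0.6343 0.2266] rpy [180.    -0.   -19.99] F [-0.2  0.   0.6] w 0.0875
d cm [39.01 30.96 11.36] w deg [ 0.   -0.   54.01]
```

```bash
python3 -m crank '[{"dx":4.9,"dy":3.9,"dz":0.3,"wz":7},{"dx":9.8,"dy":7.7,"dz":0.7,"wz":14},{"dx":14.6,"dy":11.6,"dz":1,"wz":21},{"dx":19.5,"dy":15.5,"dz":1.3,"wz":28},{"dx":24.4,"dy":19.4,"dz":1.6,"wz":35},{"dx":29.3,"dy":23.2,"dz":2,"wz":42},{"dx":34.2,"dy":27.1,"dz":2.3,"wz":48},{"dx":39,"dy":31,"dz":2.7,"wz":54},{"dx":39,"dy":31,"dz":2.7,"wz":54},{"dx":39,"dy":31,"dz":2.7,"wz":54}]' 6
python3 - <<'E'
from h import *
np.set_printoptions(precision=4,suppress=True)
save('wrist','w1.png')
print(np.array(arm.calibration('wrist')['world_from_camera']))
for n in ['pusher_grip','slug1','pusher']:
    print(n,[(np.array(r['centre']),round(r['confidence'],2)) for r in arm.mark_of('wrist',n)[:4]])
E
python3 go.py 0.4915 0.210 0.113 -74
```

```text
[[-0.3419 -0.9068 -0.2464  0.2957]
 [-0.9397  0.3299  0.0898  0.6113]
 [-0.0001  0.2623 -0.965   0.3836]
 [ 0.      0.      0.      1.    ]]
pusher_grip []
slug1 []
pusher []
t 2.4 pos [0.2307 0.6343 0.2266] rpy [-180.      0.    -19.99] F [-1.  -0.7 -0.6] w 0.0877
d cm [39.01 30.97 11.36] w deg [-0.    0.   54.01]$[0]: bad value
```

View pics/w1.png

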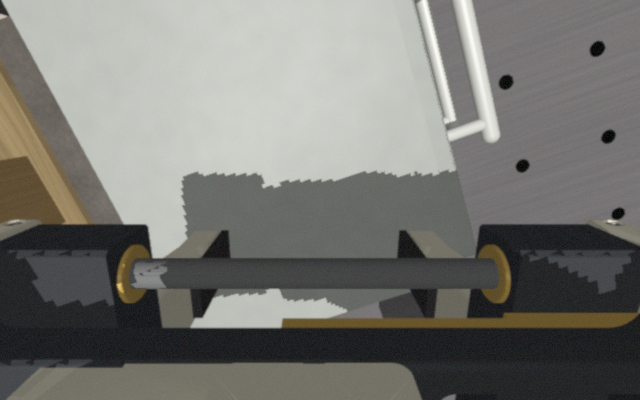

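The wrist view shows the grey box still below, because the move was refused. I'll retry with all six keys in every row.

```bash
python3 -m crank '[{"dx":4.9,"dy":3.9,"dz":0.3,"wx":0,"wy":0,"wz":7},{"dx":9.8,"dy":7.7,"dz":0.7,"wx":0,"wy":0,"wz":14},{"dx":14.6,"dy":11.6,"dz":1,"wx":0,"wy":0,"wz":21},{"dx":19.5,"dy":15.5,"dz":1.3,"wx":0,"wy":0,"wz":28},{"dx":24.4,"dy":19.4,"dz":1.6,"wx":0,"wy":0,"wz":35},{"dx":29.3,"dy":23.2,"dz":2,"wx":0,"wy":0,"wz":42},{"dx":34.2,"dy":27.1,"dz":2.3,"wx":0,"wy":0,"wz":48},{"dx":39,"dy":31,"dz":2.7,"wx":0,"wy":0,"wz":54},{"dx":39,"dy":31,"dz":2.7,"wx":0,"wy":0,"wz":54},{"dx":39,"dy":31,"dz":2.7,"wx":0,"wy":0,"wz":54}]' 6
cat > look.py <<'E'
from h import *
np.set_printoptions(precision=4,suppress=True)
save('wrist','w2.png')
for n in ['pusher_grip','slug1','pusher']:
    print(n,[(np.array(r['centre']),round(r['confidence'],2)) for r in arm.mark_of('wrist',n)[:4]])
E
python3 look.py
python3 go.py 0.4915 0.210 0.113 -74
```

```text
t: 3.65
eef_pos: [0.4915, 0.2095, 0.1997]
ee_rot: [-3.141, 0.0, -1.292]
force: [0.2, 0.5, -0.5]
width: 0.0598
gripper_force: 0.0
pusher_grip [(array([0.4922, 0.2052, 0.1291]), 0.9)]
slug1 [(array([0.4795, 0.0674, 0.07  ]), 0.69)]
pusher [(array([0.491 , 0.2076, 0.0558]), 0.73)]
t 3.85 pos [0.4909 0.2109 0.1997] rpy [-1.7998e+02  1.0000e-02 -7.3860e+01] F [ 0.2 -0.2 -0.3] w 0.0595
d cm [ 0.11 -0.03  8.67] w deg [-0.02  0.01  0.14]
```

View pics/w2.png

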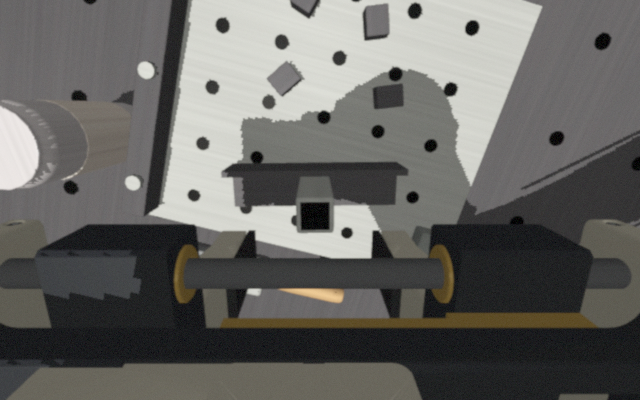

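Wrist view: the blade lies horizontal at row 168 and the tube, at (315,215), is centred between the fingers (about 315), so the gripper is aligned. I'll descend and close.

```bash
python3 -m crank '[{"dx":0.15,"dy":0,"dz":2,"wx":0,"wy":0,"wz":0},{"dx":0.15,"dy":0,"dz":4,"wx":0,"wy":0,"wz":0},{"dx":0.15,"dy":0,"dz":6,"wx":0,"wy":0,"wz":0},{"dx":0.15,"dy":0,"dz":7.5,"wx":0,"wy":0,"wz":0},{"dx":0.15,"dy":0,"dz":8.5,"wx":0,"wy":0,"wz":0},{"dx":0.15,"dy":0,"dz":8.7,"wx":0,"wy":0,"wz":0},{"dx":0.15,"dy":0,"dz":8.7,"wx":0,"wy":0,"wz":0},{"dx":0.15,"dy":0,"dz":8.7,"wx":0,"wy":0,"wz":0},{"dx":0.15,"dy":0,"dz":8.7,"wx":0,"wy":0,"wz":0},{"dx":0.15,"dy":0,"dz":8.7,"wx":0,"wy":0,"wz":0}]' 6
python3 -m crank '[{"dx":0,"dy":0,"dz":0,"wx":0,"wy":0,"wz":0},{"dx":0,"dy":0,"dz":0,"wx":0,"wy":0,"wz":0},{"dx":0,"dy":0,"dz":0,"wx":0,"wy":0,"wz":0},{"dx":0,"dy":0,"dz":0,"wx":0,"wy":0,"wz":0},{"dx":0,"dy":0,"dz":0,"wx":0,"wy":0,"wz":0},{"dx":0,"dy":0,"dz":0,"wx":0,"wy":0,"wz":0},{"dx":0,"dy":0,"dz":-0.1,"wx":0,"wy":0,"wz":0},{"dx":0,"dy":0,"dz":-0.15,"wx":0,"wy":0,"wz":0},{"dx":0,"dy":0,"dz":-0.2,"wx":0,"wy":0,"wz":0},{"dx":0,"dy":0,"dz":-0.2,"wx":0,"wy":0,"wz":0}]' 0 50
python3 go.py 0.498 0.205 0.115 -89; python3 go.py 0.498 0.150 0.115 -89;python3 go.py 0.500 0.005 0.115 -89
```

```text
t: 5.1
eef_pos: [0.4918, 0.2083, 0.1128]
ee_rot: [-3.141, 0.0, -1.291]
force: [-0.3, -0.6, 1.2]
width: 0.0599
gripper_force: 0.0
t: 6.35
eef_pos: [0.4916, 0.2082, 0.1145]
ee_rot: [3.141, -0.0, -1.291]
force: [-0.5, 0.9, -2.9]
width: 0.0248
gripper_force: 50.0
t 6.35 pos [0.4916 0.2082 0.1145] rpy [179.99  -0.   -73.99] F [-0.5  0.9 -2.9] w 0.0248
d cm [ 0.49 -0.52 -0.05] w deg [ 1.000e-02 -0.000e+00  1.501e+01]
t 6.35 pos [0.4916 0.2082 0.1145] rpy [179.99  -0.   -73.99] F [-0.5  0.9 -2.9] w 0.0248
d cm [ 5.77  0.99 -0.05] w deg [ 1.000e-02 -0.000e+00  1.501e+01]
t 6.35 pos [0.4916 0.2082 0.1145] rpy [179.99  -0.   -73.99] F [-0.5  0.9 -2.9] w 0.0248
d cm [19.76  4.8  -0.05] w deg [ 1.000e-02 -0.000e+00  1.501e+01]
```

```bash
python3 -m crank '[{"dx":0.3,"dy":-0.3,"dz":0,"wx":0,"wy":0,"wz":5},{"dx":0.49,"dy":-0.52,"dz":0,"wx":0,"wy":0,"wz":10},{"dx":0.49,"dy":-0.52,"dz":0,"wx":0,"wy":0,"wz":15},{"dx":1.93,"dy":-0.11,"dz":0,"wx":0,"wy":0,"wz":15},{"dx":3.37,"dy":0.3,"dz":0,"wx":0,"wy":0,"wz":15},{"dx":4.8,"dy":0.72,"dz":0,"wx":0,"wy":0,"wz":15},{"dx":5.77,"dy":1,"dz":0,"wx":0,"wy":0,"wz":15},{"dx":6.7,"dy":1.25,"dz":0,"wx":0,"wy":0,"wz":15},{"dx":7.7,"dy":1.5,"dz":0,"wx":0,"wy":0,"wz":15},{"dx":8.7,"dy":1.77,"dz":0,"wx":0,"wy":0,"wz":15}]' 0 50
python3 - <<'E'
from h import *
save('scene','s2.png'); f=cv2.imread('pics/s2.png')[130:330,200:500]; cv2.imwrite('pics/s2c.png',cv2.resize(f,None,fx=2.5,fy=2.5))
E
python3 go.py 0.500 0.005 0.115 -89
```

```text
t: 7.6
eef_pos: [0.4987, 0.1192, 0.1146]
ee_rot: [-3.142, 0.0, -1.553]
force: [0.1, -0.6, -3.1]
width: 0.0247
gripper_force: 50.0
t 7.65 pos [0.4984 0.1182 0.1144] rpy [ 1.7996e+02 -3.0000e-02 -8.9000e+01] F [-0.5 -1.4 -3.4] w 0.0245
d cm [11.32  0.03 -0.05] w deg [ 0.04 -0.03  0.  ]
```

View pics/s2c.png

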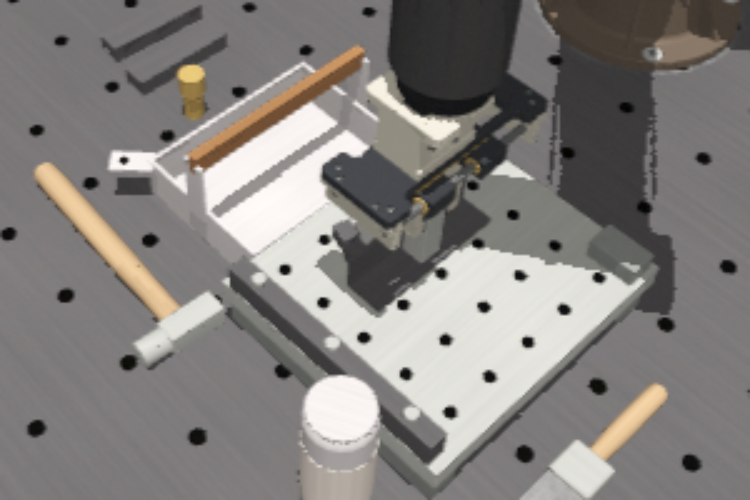

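The scene crop shows the pusher upright in the grip at about (400,260), with the slugs hidden in front of the blade. I'll continue the sweep.

```bash
python3 -m crank '[{"dx":1.2,"dy":0,"dz":0,"wx":0,"wy":0,"wz":0},{"dx":2.4,"dy":0,"dz":0,"wx":0,"wy":0,"wz":0},{"dx":3.6,"dy":0,"dz":0,"wx":0,"wy":0,"wz":0},{"dx":4.8,"dy":0,"dz":0,"wx":0,"wy":0,"wz":0},{"dx":6,"dy":0,"dz":0,"wx":0,"wy":0,"wz":0},{"dx":7.2,"dy":0,"dz":0,"wx":0,"wy":0,"wz":0},{"dx":8.3,"dy":0,"dz":0,"wx":0,"wy":0,"wz":0},{"dx":9.4,"dy":0,"dz":0,"wx":0,"wy":0,"wz":0},{"dx":10.4,"dy":0,"dz":0,"wx":0,"wy":0,"wz":0},{"dx":11.3,"dy":0,"dz":0,"wx":0,"wy":0,"wz":0}]' 0 50
python3 -m crank '[{"dx":0.2,"dy":0,"dz":0,"wx":0,"wy":0,"wz":0},{"dx":0.2,"dy":0,"dz":0,"wx":0,"wy":0,"wz":0},{"dx":0,"dy":0,"dz":-0.3,"wx":0,"wy":0,"wz":0},{"dx":-1.5,"dy":0,"dz":-0.4,"wx":0,"wy":0,"wz":0},{"dx":-3.5,"dy":0,"dz":-0.4,"wx":0,"wy":0,"wz":0},{"dx":-5.5,"dy":0,"dz":-0.4,"wx":0,"wy":0,"wz":0},{"dx":-8,"dy":0,"dz":-0.4,"wx":0,"wy":0,"wz":0},{"dx":-10.5,"dy":0,"dz":-0.4,"wx":0,"wy":0,"wz":0},{"dx":-13,"dy":0,"dz":-0.4,"wx":0,"wy":0,"wz":0},{"dx":-15,"dy":0,"dz":-0.4,"wx":0,"wy":0,"wz":0}]' 0 50
python3 - <<'E'
from h import *
save('scene','s3.png'); f=cv2.imread('pics/s3.png')[130:330,200:500]; cv2.imwrite('pics/s3c.png',cv2.resize(f,None,fx=2.5,fy=2.5))
print([(np.round(r['centre'],3).tolist(),round(r['confidence'],2)) for r in arm.mark_of('scene','slug1')])
save('top','t3.png')
print([(np.round(r['centre'],3).tolist(),round(r['confidence'],2)) for r in arm.mark_of('top','slug1')])
E
python3 go.py 0.498 0.155 0.1125 -89
```

```text
t: 8.9
eef_pos: [0.5007, 0.0061, 0.1146]
ee_rot: [-3.142, -0.0, -1.553]
force: [0.7, -0.0, -4.3]
width: 0.0245
gripper_force: 50.0
t: 10.15
eef_pos: [0.4979, 0.1586, 0.1187]
ee_rot: [-3.141, 0.0, -1.552]
force: [-0.0, 0.4, -3.8]
width: 0.0246
gripper_force: 50.0
[([0.521, -0.032, 0.015], 0.65), ([0.479, -0.057, 0.012], 0.64), ([0.562, -0.077, 0.015], 0.52), ([0.448, -0.052, 0.013], 0.43), ([0.501, 0.148, -0.001], 0.17)]
[([0.525, -0.029, 0.012], 0.57), ([0.454, -0.057, 0.014], 0.55), ([0.48, -0.054, 0.013], 0.53)]
t 10.35 pos [0.4978 0.1573 0.1185] rpy [ 1.7998e+02 -1.0000e-02 -8.8920e+01] F [-0.1  0.  -3. ] w 0.0248
d cm [ 0.23 -0.02  0.6 ] w deg [ 0.02 -0.01  0.08]
```

View pics/s3c.png

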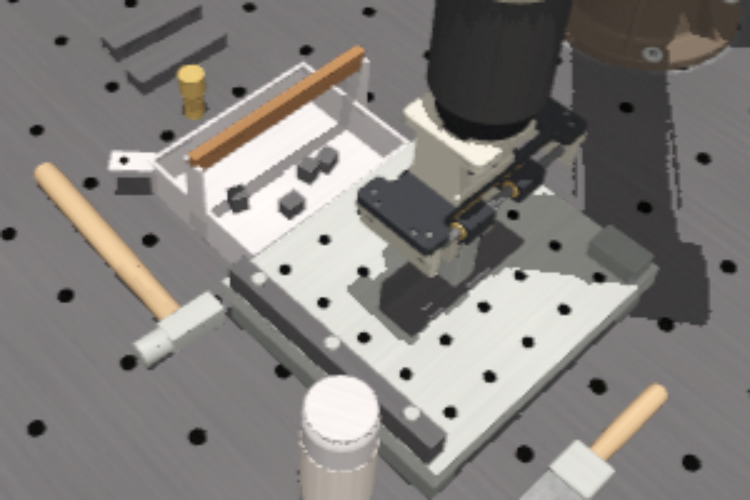

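The scene crop shows all four slugs in the tote, at (237,198), (291,204), (309,170) and (327,158). Now I'll set the pusher down and release it.

```bash
python3 -m crank '[{"dx":0,"dy":0,"dz":0.2,"wx":0,"wy":0,"wz":0},{"dx":0,"dy":0,"dz":0.35,"wx":0,"wy":0,"wz":0},{"dx":0,"dy":0,"dz":0.45,"wx":0,"wy":0,"wz":0},{"dx":0,"dy":0,"dz":0.52,"wx":0,"wy":0,"wz":0},{"dx":0,"dy":0,"dz":0.58,"wx":0,"wy":0,"wz":0},{"dx":0,"dy":0,"dz":0.6,"wx":0,"wy":0,"wz":0},{"dx":0,"dy":0,"dz":0.6,"wx":0,"wy":0,"wz":0},{"dx":0,"dy":0,"dz":0.6,"wx":0,"wy":0,"wz":0},{"dx":0,"dy":0,"dz":0.6,"wx":0,"wy":0,"wz":0},{"dx":0,"dy":0,"dz":0.6,"wx":0,"wy":0,"wz":0}]' 0 50
python3 -m crank '[{"dx":0,"dy":0,"dz":0,"wx":0,"wy":0,"wz":0},{"dx":0,"dy":0,"dz":0,"wx":0,"wy":0,"wz":0},{"dx":0,"dy":0,"dz":0,"wx":0,"wy":0,"wz":0},{"dx":0,"dy":0,"dz":0,"wx":0,"wy":0,"wz":0},{"dx":0,"dy":0,"dz":-1,"wx":0,"wy":0,"wz":0},{"dx":0,"dy":0,"dz":-2.5,"wx":0,"wy":0,"wz":0},{"dx":0,"dy":0,"dz":-4.5,"wx":0,"wy":0,"wz":0},{"dx":0,"dy":0,"dz":-7,"wx":0,"wy":0,"wz":0},{"dx":0,"dy":0,"dz":-9.5,"wx":0,"wy":0,"wz":0},{"dx":0,"dy":0,"dz":-11,"wx":0,"wy":0,"wz":0}]' 5 50
python3 go.py 0.5035 -0.066 0.22 1; python3 go.py 0.5035 -0.066 0.22 181
```

```text
t: 11.6
eef_pos: [0.498, 0.1568, 0.1126]
ee_rot: [-3.142, 0.0, -1.553]
force: [0.5, 0.6, -3.8]
width: 0.0247
gripper_force: 50.0
t: 12.85
eef_pos: [0.4985, 0.157, 0.225]
ee_rot: [-3.139, 0.001, -1.553]
force: [0.6, 0.3, -0.7]
width: 0.0498
gripper_force: 0.0
t 12.85 pos [0.4985 0.157  0.225 ] rpy [-1.7987e+02  8.0000e-02 -8.8980e+01] F [ 0.6  0.3 -0.7] w 0.0498
d cm [22.31 -0.1   0.46] w deg [-1.700e-01 -4.000e-02 -8.998e+01]
t 12.85 pos [0.4985 0.157  0.225 ] rpy [-1.7987e+02  8.0000e-02 -8.8980e+01] F [ 0.6  0.3 -0.7] w 0.0498
d cm [22.31 -0.1   0.46] w deg [-4.000e-02  1.700e-01  9.002e+01]
```

```bash
python3 -m crank '[{"dx":2.5,"dy":0,"dz":0,"wx":0,"wy":0,"wz":10},{"dx":5,"dy":0,"dz":0,"wx":0,"wy":0,"wz":20},{"dx":7.5,"dy":0,"dz":0,"wx":0,"wy":0,"wz":30},{"dx":10,"dy":0,"dz":0,"wx":0,"wy":0,"wz":40},{"dx":12.5,"dy":0,"dz":0,"wx":0,"wy":0,"wz":50},{"dx":15,"dy":0,"dz":0,"wx":0,"wy":0,"wz":60},{"dx":17.5,"dy":0,"dz":0.2,"wx":0,"wy":0,"wz":70},{"dx":20,"dy":0,"dz":0.4,"wx":0,"wy":0,"wz":80},{"dx":22.3,"dy":-0.1,"dz":0.5,"wx":0,"wy":0,"wz":90},{"dx":22.3,"dy":-0.1,"dz":0.5,"wx":0,"wy":0,"wz":90}]' 6 50
cat > look2.py <<'E'
from h import *
for c in ['top','scene','wrist']:
    save(c,c+'_4.png')
    for n in ['tote_bar','slug1','pusher','tote_ear_corner','tote']: print(c,n,[(np.round(r['centre'],4).tolist(),round(r['confidence'],2)) for r in arm.mark_of(c,n)[:4]])
print(arm.get_state()['q'])
E
python3 look2.py; python3 go.py 0.5035 -0.066 0.093 181
```

```text
t: 14.1
eef_pos: [0.5027, -0.0672, 0.2176]
ee_rot: [-3.142, -0.0, -3.126]
force: [-0.4, -0.1, 0.0]
width: 0.0601
gripper_force: 0.0
top tote_bar [([0.5069, -0.0678, 0.1132], 0.81)]
top slug1 [([0.456, -0.0561, 0.0146], 0.51), ([0.4823, -0.0517, 0.0131], 0.42)]
top pusher []
top tote_ear_corner []
top tote [([0.5034, -0.0688, 0.0009], 0.66), ([0.3938, 0.0125, 0.0014], 0.34)]
scene tote_bar [([0.5017, -0.0687, 0.1141], 0.66)]
scene slug1 [([0.562, -0.0749, 0.0152], 0.56), ([0.5179, -0.032, 0.0146], 0.53), ([0.4779, -0.0562, 0.0125], 0.47), ([0.4498, -0.0537, 0.0139], 0.38)]
scene pusher [([0.501, 0.1601, 0.0581], 0.83), ([0.4978, 0.1578, 0.1309], 0.48), ([0.7008, 0.2244, 0.0018], 0.22)]
scene tote_ear_corner [([0.6081, -0.1448, 0.0056], 0.59), ([0.5081, -0.0631, -0.0029], 0.45), ([0.5019, 0.0125, 0.0613], 0.35)]
scene tote [([0.5049, -0.0667, -0.0002], 0.69), ([0.6073, -0.1493, 0.0006], 0.66), ([0.3743, 0.2407, 0.0628], 0.33)]
wrist tote_bar [([0.5052, -0.0687, 0.1124], 0.71)]
wrist slug1 [([0.4539, -0.0548, 0.0148], 0.78), ([0.475, -0.0535, 0.0166], 0.76), ([0.5215, -0.0349, 0.0167], 0.57), ([0.5582, -0.0709, 0.0145], 0.54)]
wrist pusher [([0.501, 0.1613, 0.0567], 0.66)]
wrist tote_ear_corner [([0.6049, -0.1417, 0.0045], 0.62), ([0.5031, 0.0157, 0.0622], 0.27)]
wrist tote [([0.5048, -0.0668, 0.0035], 0.88)]
[ 2.56813981e-01  8.75775859e-02 -3.64432154e-01  8.38875813e-07
 -1.11877119e+00 -1.80988570e+00]
t 15.0 pos [ 0.503  -0.0662  0.2176] rpy [ 180.      0.   -178.98] F [-0.2 -0.  -0.3] w 0.0604
d cm [-0.05  0.02 12.46] w deg [0.   0.   0.02]
```

View pics/wrist_4.png

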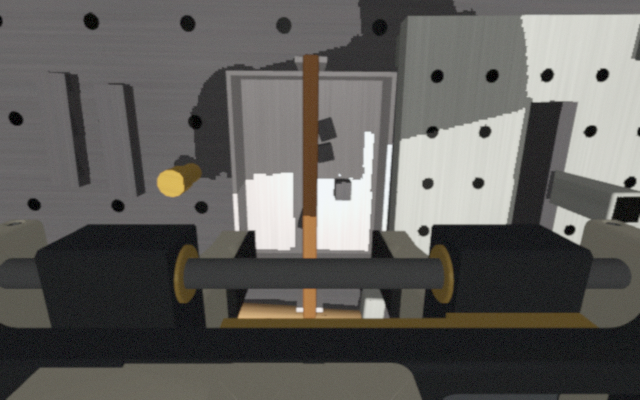

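View pics/scene_4.png

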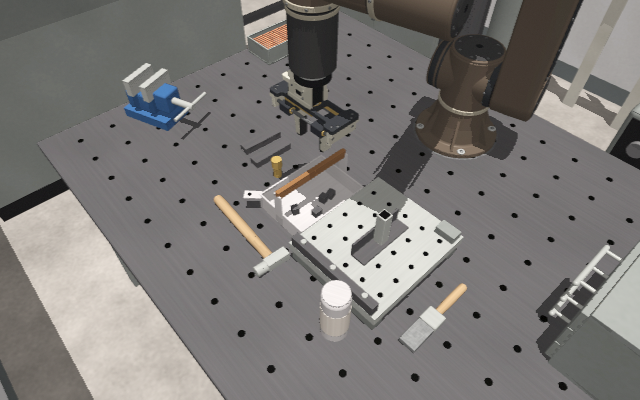

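Wrist view: the bar is vertical at column 310, about 2 mm to the -y side of the finger centre (about 316), and all four slugs are in the tote. The scene view shows the pusher standing upright on the plate. I'll descend on the bar and grip it.

```bash
python3 -m crank '[{"dx":0,"dy":-0.1,"dz":3,"wx":0,"wy":0,"wz":0},{"dx":-0.1,"dy":-0.18,"dz":6,"wx":0,"wy":0,"wz":0},{"dx":-0.1,"dy":-0.18,"dz":8.5,"wx":0,"wy":0,"wz":0},{"dx":-0.1,"dy":-0.18,"dz":10.5,"wx":0,"wy":0,"wz":0},{"dx":-0.1,"dy":-0.18,"dz":11.8,"wx":0,"wy":0,"wz":0},{"dx":-0.1,"dy":-0.18,"dz":12.4,"wx":0,"wy":0,"wz":0},{"dx":-0.1,"dy":-0.18,"dz":12.4,"wx":0,"wy":0,"wz":0},{"dx":-0.1,"dy":-0.18,"dz":12.4,"wx":0,"wy":0,"wz":0},{"dx":-0.1,"dy":-0.18,"dz":12.4,"wx":0,"wy":0,"wz":0},{"dx":-0.1,"dy":-0.18,"dz":12.4,"wx":0,"wy":0,"wz":0}]' 6 60
python3 -m crank '[{"dx":0,"dy":0,"dz":0,"wx":0,"wy":0,"wz":0},{"dx":0,"dy":0,"dz":0,"wx":0,"wy":0,"wz":0},{"dx":0,"dy":0,"dz":0,"wx":0,"wy":0,"wz":0},{"dx":0,"dy":0,"dz":0,"wx":0,"wy":0,"wz":0},{"dx":0,"dy":0,"dz":0,"wx":0,"wy":0,"wz":0},{"dx":0,"dy":0,"dz":0,"wx":0,"wy":0,"wz":0},{"dx":0,"dy":0,"dz":0,"wx":0,"wy":0,"wz":0},{"dx":0,"dy":0,"dz":0,"wx":0,"wy":0,"wz":0},{"dx":0,"dy":0,"dz":0,"wx":0,"wy":0,"wz":0},{"dx":0,"dy":0,"dz":0,"wx":0,"wy":0,"wz":0}]' 0 60
python3 go.py 0.505 -0.068 0.393 181
```

```text
t: 16.25
eef_pos: [0.5042, -0.0679, 0.094]
ee_rot: [3.141, 0.001, -3.124]
force: [0.8, -0.9, 0.0]
width: 0.0597
gripper_force: 0.0
t: 17.5
eef_pos: [0.504, -0.068, 0.0936]
ee_rot: [-3.142, -0.0, -3.124]
force: [-0.3, -1.0, -1.0]
width: 0.0118
gripper_force: 60.0
t 17.5 pos [ 0.504  -0.068   0.0936] rpy [-180.     -0.   -178.99] F [-0.3 -1.  -1. ] w 0.0118
d cm [ -0.1    0.   -29.94] w deg [-0.   -0.    0.01]
```

```bash
python3 -m crank '[{"dx":0,"dy":0,"dz":-0.5,"wx":0,"wy":0,"wz":0},{"dx":0,"dy":0,"dz":-1.5,"wx":0,"wy":0,"wz":0},{"dx":0,"dy":-0.2,"dz":-3.5,"wx":0,"wy":0,"wz":0},{"dx":0,"dy":-0.6,"dz":-6.5,"wx":0,"wy":0,"wz":0},{"dx":0,"dy":-1,"dz":-10.5,"wx":0,"wy":0,"wz":0},{"dx":0,"dy":-1.5,"dz":-15,"wx":0,"wy":0,"wz":0},{"dx":0,"dy":-2,"dz":-19.5,"wx":0,"wy":0,"wz":0},{"dx":0,"dy":-2,"dz":-24,"wx":0,"wy":0,"wz":0},{"dx":0,"dy":-2,"dz":-27.5,"wx":0,"wy":0,"wz":0},{"dx":0,"dy":-2,"dz":-29.5,"wx":0,"wy":0,"wz":0}]' 0 60
python3 - <<'E'
from h import *
for c in ['top','scene']:
    save(c,c+'_5.png')
    for n in ['tote_bar','slug1','tote_ear_corner','tote']: print(c,n,[(np.round(r['centre'],4).tolist(),round(r['confidence'],2)) for r in arm.mark_of(c,n)[:4]])
print(arm.get_state()['q'])
E
python3 go.py 0.504 -0.088 0.39 181 12 -45; python3 go.py 0.504 -0.088 0.39 181 35 -45
```

```text
t: 18.75
eef_pos: [0.5041, -0.088, 0.3909]
ee_rot: [3.141, 0.002, -3.124]
force: [0.1, 0.6, -7.2]
width: 0.0118
gripper_force: 60.0
top tote_bar []
top slug1 [([0.4576, -0.0764, 0.3111], 0.68), ([0.4818, -0.0746, 0.3104], 0.45)]
top tote_ear_corner []
top tote [([0.503, -0.089, 0.2965], 0.89)]
scene tote_bar [([0.5033, -0.0887, 0.4075], 0.65), ([0.6988, 0.2229, 0.0039], 0.46), ([0.556, -0.0972, 0.307], 0.2)]
scene slug1 [([0.5542, -0.0947, 0.3082], 0.59), ([0.5169, -0.0513, 0.3075], 0.52), ([0.4461, -0.0724, 0.306], 0.44), ([0.4749, -0.0764, 0.3075], 0.41)]
scene tote_ear_corner [([0.6093, -0.1591, 0.2982], 0.77)]
scene tote [([0.5044, -0.0848, 0.2899], 0.72)]
[ 2.11353452e-01  2.10657537e-02 -5.32480108e-02 -1.06991437e-04
 -1.49789374e+00 -1.76438914e+00]
t 19.25 pos [ 0.5041 -0.088   0.3878] rpy [-1.7999e+02 -8.0000e-02 -1.7898e+02] F [-0.6 -0.1 -7. ] w 0.0115
d cm [ 0.01 -0.   -0.22] w deg [-8.64  8.25  0.01]
t 19.25 pos [ 0.5041 -0.088   0.3878] rpy [-1.7999e+02 -8.0000e-02 -1.7898e+02] F [-0.6 -0.1 -7. ] w 0.0115
d cm [ 0.01 -0.   -0.22] w deg [-25.19  24.23  -0.  ]
```

The tote is lifted level (F about -7 N, underside at about 0.29). Now I'll tilt it 35° towards the ear.

```bash
python3 -m crank '[{"dx":0,"dy":0,"dz":0,"wx":-2,"wy":2,"wz":0},{"dx":0,"dy":0,"dz":0,"wx":-5,"wy":5,"wz":0},{"dx":0,"dy":0,"dz":0,"wx":-8,"wy":8,"wz":0},{"dx":0,"dy":0,"dz":0,"wx":-11,"wy":11,"wz":0},{"dx":0,"dy":0,"dz":0,"wx":-14,"wy":14,"wz":0},{"dx":0,"dy":0,"dz":0,"wx":-17,"wy":17,"wz":0},{"dx":0,"dy":0,"dz":0,"wx":-20,"wy":20,"wz":0},{"dx":0,"dy":0,"dz":0,"wx":-22.5,"wy":22,"wz":0},{"dx":0,"dy":0,"dz":0,"wx":-24.5,"wy":24,"wz":0},{"dx":0,"dy":0,"dz":0,"wx":-25.5,"wy":24.5,"wz":0}]' 0 60
python3 -m crank '[{"dx":0,"dy":0,"dz":0,"wx":0,"wy":0,"wz":0},{"dx":0,"dy":0,"dz":0,"wx":0,"wy":0,"wz":0},{"dx":0,"dy":0,"dz":0,"wx":0,"wy":0,"wz":0},{"dx":0,"dy":0,"dz":0,"wx":0,"wy":0,"wz":0},{"dx":0,"dy":0,"dz":0,"wx":0,"wy":0,"wz":0},{"dx":0,"dy":0,"dz":0,"wx":0,"wy":0,"wz":0},{"dx":0,"dy":0,"dz":0,"wx":0,"wy":0,"wz":0},{"dx":0,"dy":0,"dz":0,"wx":0,"wy":0,"wz":0},{"dx":0,"dy":0,"dz":0,"wx":0,"wy":0,"wz":0},{"dx":0,"dy":0,"dz":0,"wx":0,"wy":0,"wz":0}]' 0 60
cat > look3.py <<'E'
from h import *
for c in ['scene','top']:
    save(c,c+'_6.png')
    for n in ['tote_bar','slug1','tote_ear_corner','tote','tote_foot0','pusher']: print(c,n,[(np.round(r['centre'],4).tolist(),round(r['confidence'],2)) for r in arm.mark_of(c,n)[:5]])
f=cv2.imread('pics/scene_6.png')[0:300,120:520]; cv2.imwrite('pics/s6c.png',cv2.resize(f,None,fx=2,fy=2))
print(arm.get_state()['q'])
E
python3 look3.py; python3 go.py 0.504 -0.088 0.39 181 35 -45
```

```text
t: 20.5
eef_pos: [0.5052, -0.0884, 0.3873]
ee_rot: [2.668, -0.414, -3.024]
force: [-0.3, -0.4, -6.1]
width: 0.0118
gripper_force: 60.0
t: 21.75
eef_pos: [0.5044, -0.088, 0.3885]
ee_rot: [2.669, -0.413, -3.023]
force: [0.5, 0.3, -6.5]
width: 0.0116
gripper_force: 60.0
scene tote_bar [([0.5103, -0.0929, 0.4042], 0.69)]
scene slug1 [([0.5124, -0.1084, 0.271], 0.65), ([0.5337, -0.1125, 0.2657], 0.47), ([0.5469, -0.09, 0.2689], 0.38)]
scene tote_ear_corner [([0.5546, -0.1062, 0.2456], 0.74), ([0.5019, 0.149, -0.0003], 0.34)]
scene tote [([0.4681, -0.0478, 0.3132], 0.78)]
scene tote_foot0 [([0.5717, 0.0354, 0.3003], 0.97), ([0.3772, 0.0113, 0.393], 0.94), ([0.5547, -0.1091, 0.239], 0.78), ([0.5024, 0.0126, 0.0591], 0.4)]
scene pusher [([0.5003, 0.1579, 0.0588], 0.74), ([0.501, 0.1579, 0.1287], 0.22)]
top tote_bar []
top slug1 []
top tote_ear_corner []
top tote []
top tote_foot0 [([0.5692, 0.0354, 0.3052], 0.54)]
top pusher [([0.4957, 0.1568, 0.0554], 0.74), ([0.4607, -0.3408, 0.001], 0.29)]
[-0.10246872  0.36384107  0.39755519 -0.42934975 -2.0661624  -1.56760725]
t 22.45 pos [ 0.5044 -0.088   0.3886] rpy [ 152.9   -23.64 -173.21] F [-0.   1.  -6.1] w 0.0114
d cm [ 0.09  0.06 -0.1 ] w deg [ 0.31 -0.2   0.04]
```

View pics/s6c.png

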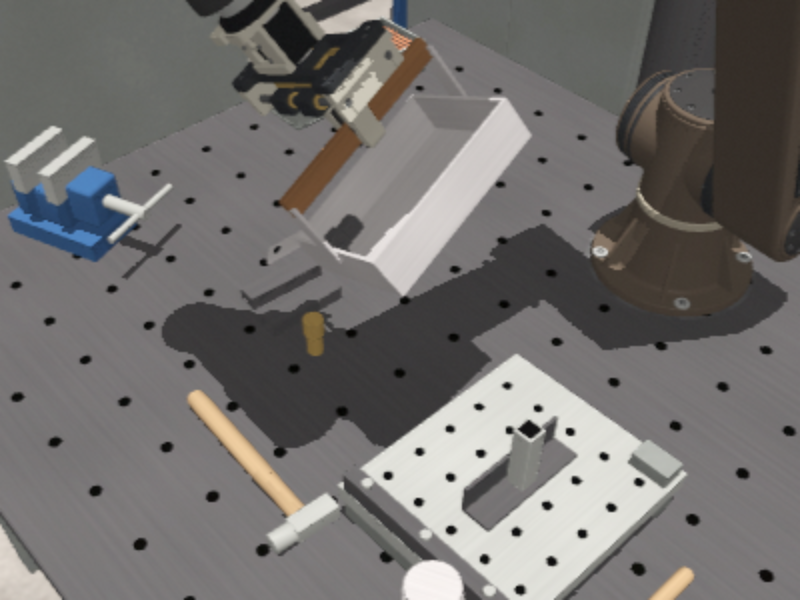

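The scene crop shows the tote tilted and clear of everything, with the slugs in a dark clump at (345,232) at the ear corner. I'll check the slug positions in the tote frame up close.

```bash
cat > look4.py <<'E'
from h import *
s=arm.get_state(); R=Ro.from_euler('xyz',s['ee_rot'])
Rt=R*Ro.from_euler('x',180,degrees=True)*Ro.from_euler('z',180,degrees=True)  # tote axes approx
O=np.array(s['eef_pos'])+Rt.apply([0,0,.0188-.112])
print('tote z',Rt.apply([0,0,1]),'lowest',min((O+Rt.apply([x,y,0]))[2] for x in(-.105,.105) for y in(-.08,.08)))
f=save('scene','s7.png')
for n in ['slug1','tote_ear_corner','tote_foot0']:
    for r in arm.mark_of('scene',n): print(n,round(r['confidence'],2),np.round(Rt.inv().apply(np.array(r['centre'])-O)*1000))
u,v=proj('scene',O+Rt.apply([.09,-.065,.02])); print(u,v)
u,v=int(u),int(v); c=f[v-45:v+45,u-60:u+60,::-1]; cv2.imwrite('pics/s7c.png',cv2.convertScaleAbs(cv2.resize(c,None,fx=6,fy=6,interpolation=cv2.INTER_CUBIC),alpha=1.7))
E
python3 look4.py
```

```text
tote z [ 0.40830631 -0.41015752  0.81551013] lowest 0.23705668787416384
slug1 0.67 [ 107. -337. -154.]
slug1 0.55 [ 320. -165. -140.]
slug1 0.44 [ 73. -71.  13.]
slug1 0.41 [ 89. -46.  13.]
tote_ear_corner 0.71 [103. -76.   4.]
tote_ear_corner 0.62 [ 368.  139. -268.]
tote_ear_corner 0.6 [ 144. -269. -172.]
tote_foot0 0.97 [-106.  -81.   -3.]
tote_foot0 0.71 [104. -80.  -1.]
tote_foot0 0.7 [109.  81.  -0.]
tote_foot0 0.64 [-102.   82.    5.]
282.5410434202015 124.25849718518378
```

View pics/s7c.png

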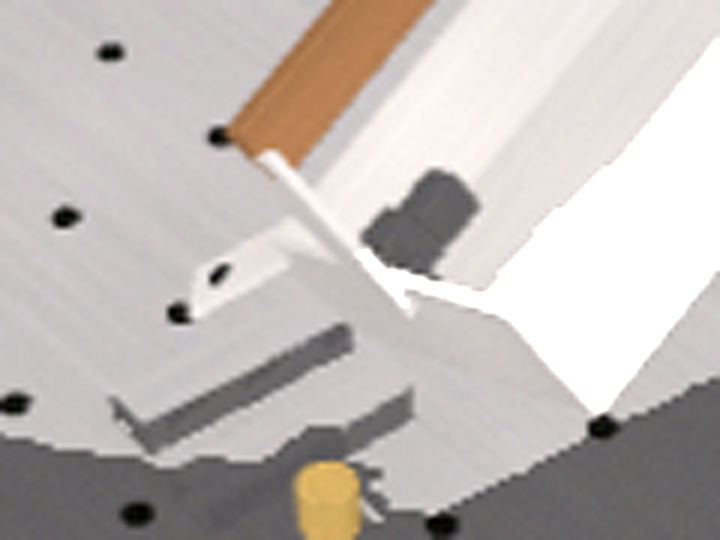

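The crop shows one compact clump at the ear corner, around (420,225). In the tote frame the slugs are at about (91,-67), (73,-71), (54,-71) and (89,-46) mm, with no strays. The lowest point of the tote is at 0.237 m and the pusher is upright. Handing in.

```bash
python3 -c "
from station import arm
print(arm.get_state()['t'],arm.job_done())"
```

```text
the job is handed in; nothing more can be done
22.65 None
```

The job is handed in at 22.65 s: the offcuts are swept into the tote, the pusher stands upright on the plate, and the tote is held up at about 35° with the offcuts in the ear corner; the last camera check showed three of the four there (the fourth, nearest the corner, was hidden from view), no strays, and positions about the same over two looks.

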